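# Send a jar hanger down the gravity rail

## Robot

A 6-joint arm with a two-finger parallel gripper is mounted at the origin on the work surface. World frame = base frame: x ahead of the robot, y to its left, z up, the work surface at z = 0. Lengths are in m, angles in degrees, forces in N, time in s.
With the tool pointing down it reaches from about 0.25 to 0.725 m from the base axis. Payload 9.7 kg.
Tool frame: the origin (TCP) lies midway between the tips of the shut fingers; the grasp point (between the pads) lies bot.grasp_offset behind it (bot.grasp_offset is the distance from the TCP to the grasp point, in m); x points along the fingers, y is the direction in which the jaws open and shut, and the axes are right-handed (so a half turn about x gives the same grasp; the last joint's range is limited). The gripper opens to 85 mm and grips with 20 to 120 N. Pads are 22 mm wide; open, the fingers measure 114 mm over their backs; the gripper's body (76 mm by 85 mm) begins 54 mm behind the grasp point. The pads swing forward as they close: fully open they stand 13 mm farther back than shut.
Start: joints at [69.672, 4.979, 10.078, 95.1, 0, 90], TCP at [0.191, 0.516, 0.231] pointing down, gripper open.
Joint ranges: [-179.16, 179.16], [-48.56, 103.87], [-65.8, 70.77], [-126.05, 130.52], [-82.76, 87.17], [-180, 180]. Speed limits (degrees/s): [127.2, 127.2, 147.25, 180, 180, 180].

## Interface

Orientations are given as [roll, pitch, yaw] about the fixed x, y, z axes, in that order (R = Rz(yaw) Ry(pitch) Rx(roll)).
In Python, from workcell import status, camera, bot gives the robot as it stands.
- The arm moves only by the shell command python3 -m jog 'ROWS' [OPENING] [FORCE]. ROWS is text: rows parted by semicolons, each of 4 numbers parted by spaces: the shift along the tool's x, y, z in mm, then the turn about the tool's x in degrees. A call has exactly 8 rows; each row is the pose to reach, as a shift and turn from the pose commanded when the call began, along the tool's axes at that moment; what a row does not reach only later rows make up. A row lasts 1/8 s, in which the tool goes at most 62.5 mm and 10.7 degrees, less where a joint would pass 70% of its speed; a pose out of reach is approached as far as the arm can. A call with a gripper value outside its range is refused whole. OPENING is the opening, from 0 (shut) to 1 (fully open), set as the call begins (- or left out, the last holds). The fingers move at their own pace and stop on an object; FORCE is the grip in N (left out, the last holds). Time passes only in rows, so rows that repeat a pose let the fingers close, or fill a call up. It gives the time, the measured TCP pose, the force and the opening at its end, in the units of the state.
- status.get_obs(): the state, without advancing time (a new reading comes with each control period).
- camera(name): name is "scene" or "top"; returns a dict with "color" (400x640x3 uint8, red, green, blue), "vfov" (degrees; the focal length in pixels is half the picture's height over the tangent of half this angle, whatever the lens; pixels are square), "cx", "cy" (the principal point, pixels), "rvec" (rotation vector, rad) and "tvec" (3), from world to camera coordinates, as OpenCV has them. Camera axes: x right, y down, z forward; pixel columns grow to the right and rows downward; lengths in m; the calibration is good to about 2 mm. A picture is of the moment at which its call begins. There is no depth.
- bot.job_done(): hands the job in, once; it reports no verdict.
The state is a dict: "time": time; "q": joint angles; "qd": joint speeds; "joint_efforts": joint torques, N m; "ee_pos": TCP position; "tcp_rot": TCP orientation; "wrist_force": force on the tool from outside, world axes, zero at the start; "torque": the same for the moment, N m; "opening": finger opening in m.
Only numpy, scipy, OpenCV 4.12 (cv2) and the standard library are available. Lean on these libraries where they do the work, as an engineer would, in place of code of your own. Each camera call takes 0.05 s, during which the arm holds its last target. There are 200 camera calls.

## Task

Hook the blue roller hanger with its jar of fruit onto the high end of the sloped rail, lowering it by feel until its rollers bear on the rail while you still hold it. Keeping it gently seated, push it under the yellow keeper and through the red sprung gate, let go just past the gate and let it roll by itself down to the rubber stop, where it must come to rest. Never press on the rail or gate with more than about 15 newtons, keep the jar upright and leave the other jars, the lids and the bowl where they are.

Things in the scene. Friction and masses are not known exactly. Their poses are not given: they have to be found in the camera images.
- hanger_grip (a point): Where to grasp the orange tab on top of the loose blue roller hanger. The tab is 12 mm thick (hanger x), 28 mm wide (y); its top is 19 mm above this point, the blue top plate 47 mm below it. Axes: z up, +x to the open side of the C-shaped hook, -y its leading (low) end. The hanger stands upright on the table at the start.
- hanger: The hanger with its jar, 0.38 to 0.6 kg; origin under its centre, axes as hanger_grip. Steel tray 72 mm across, jar 62 mm across with its lid ending 92 mm up, steel upright at x = -51..-47 mm, blue head 70 mm long (y) with two white rollers, cut to the rail's slope so that the jar hangs upright. The grip is at x -6, z 237 mm; total height 256 mm.
- hanger_saddle (a point): Point of the hanger where the rail's top comes to lie, between the rollers' bottoms: 160 mm above the underside, over the jar's axis, 6 mm in +x and 77 mm below hanger_grip. Cheeks 16 mm apart guide it on the 10 mm rail and hang 11 mm below this point; lift that much to bring the rail in from the +x side. Outer ledge to x = +26 mm, 19 to 31 mm above the rail's top.
- stand: Fixed stand, base 70 x 500 x 12 mm, origin under its centre. y runs along the rail, +y the HIGH end, x away from the robot; a hanging hanger's axes are parallel to these. Steel rail bar at x = 0, 10 mm thick, 16 deep, rigid, y = -243..243 mm. Its top is at z = 218 mm + 0.141 y (slope exact), give or take 12 mm: its clamped height changes and is not reported, it must be felt or seen.
- bay (a point): Loading place on the rail, y = 125 mm, at the rail top's NOMINAL height (the true top is up to 12 mm higher or lower). Lower the hanger here (its centre within 10 mm along the rail), brought in from the -x side, until it bears on the rail. Rail, keeper and gate may take 18 N at most from the held hanger. Axes as the stand.
- keeper (a point): Nominal centre of the yellow keeper plate, x = 14..48, y = 27..67 mm in the stand's frame, on a bracket reaching 22 mm below the rail's top. It moves with the rail's height: underside 34 mm above the rail's top, 3 mm over the ledge of a seated hanger; its top at 46 mm. A hanger that is not down on the rail hits it.
- stop (a point): Where hanger_saddle rests when the hanger is against the rubber stop at the low end (y = -183 mm in the stand's frame; nominal height, within 12 mm). Going down, the hanger is clear of the gate once its centre is at y < -50 mm; let go there, at the latest at y = -90 mm. It then rolls here in about 1 to 2 s.
- gate (a joint): Swing of the red sprung gate, a 24 mm paddle just downhill of the keeper on an upright pin at x = 36 mm, y = 16 mm in the stand's frame, its paddle across the path of the hanger's ledge. 0 = shut, grows to 1.5 rad as it is pushed downhill; the hanger's weight alone cannot open it, a push of about 2 to 6 N does, and it springs shut behind the hanger.
- jar_a: loose closed jar of green fruit, 62 mm across, 86 mm high, bystander; origin at the centre of its underside
- jar_b: second loose jar, the same as jar_a, bystander
- lid_stack: loose stack of metal jar lids, 66 mm across, 26 mm high, bystander; origin at the centre of its underside
- pit_bowl: loose steel bowl, 110 mm across, 50 mm high, bystander; origin at the centre of its underside

How it is judged (in metres and radians):
On the way, in this order (a step that is already met when the one before it is completed fails the run):
1. the hanger bears on the rail in the loading bay, uphill of the shut gate, while still held (y of hanger_saddle in the frame of stand between 0.11 and 0.16 m and x of hanger_saddle in the frame of stand between -0.006 and 0.006 m and value of joint gate below 0.1 rad and contact force between hanger and stand above 0.5 N and contact force between the fingers and hanger above 1 N), for 0.2 s.
2. the hanger, on the rail, pushes the gate open (y of hanger_saddle in the frame of stand between -0.06 and 0.04 m and x of hanger_saddle in the frame of stand between -0.006 and 0.006 m and value of joint gate above 0.7 rad), for 0.05 s.
3. the hanger is let go past the gate (y of hanger_saddle in the frame of stand between -0.15 and -0.035 m and x of hanger_saddle in the frame of stand between -0.008 and 0.008 m and contact force between the fingers and hanger below 0.1 N), for 0.05 s.
At the end, for the whole second after the job is handed in: The hanger hangs upright (within 0.08 rad) on the rail at the stop (centre within 10 mm of y = -183 mm and 6 mm of the rail's plane in the stand's frame, rail point 177 to 208 mm up), at rest (below 20 mm/s), the gate sprung shut (below 0.15 rad) and nothing touched by the robot (y of hanger_saddle in the frame of stand between -0.193 and -0.173 m and x of hanger_saddle in the frame of stand between -0.006 and 0.006 m and z of hanger_saddle in the frame of stand between 0.177 and 0.208 m and angle between hanger_saddle's own z axis and vertical below 0.08 rad and linear speed of hanger below 0.02 m/s and value of joint gate below 0.15 rad).
It fails at once if the hanger pressed on the rail, keeper or gate with more than 18 N before it was let go (contact force between hanger and stand above 18 N and contact force between the fingers and hanger above 0.5 N).
It fails at once if the hanger still held or pushed on the rail well beyond the gate (x of hanger_saddle in the frame of stand between -0.02 and 0.02 m and y of hanger_saddle in the frame of stand below -0.095 m and contact force between the fingers and hanger above 0.5 N).
It fails at once if the hanger and its jar tipped over (angle between hanger_saddle's own z axis and vertical above 0.5 rad).
It fails at once if a bystanding jar, the lids or the bowl moved by more than 30 mm (distance of any of jar_a, jar_b, lid_stack, pit_bowl from where it was at the start of the episode above 0.03 m).
It also fails if it takes over 64 s, if anything falls off the work surface, if the arm or the gripper's body presses on something with over 40 N, if the wrist force passes 120 N, or if a joint passes its speed limit or range.

## Working session

There is one attempt and no reset: what is moved stays moved. The work goes in short steps, Python scripts to look and compute and a shell command to move; the robot and the scene stay as the last step left them, time stands still between calls to the robot, and variables do not carry over. Pictures are saved under pics/ and viewed, about 8 in all and at most 12, crops included, and the job is handed in when it is done.

```bash
mkdir -p pics; ls
python3 - <<'E'
from workcell import status,camera,bot
import cv2,numpy as np,pickle
o=status.get_obs();print(o,bot.grasp_offset)
d={}
for n in("scene","top"):
    c=camera(n);d[n]=c;cv2.imwrite(f"pics/{n}0.png",c["color"][:,:,::-1]);print(n,{k:v for k,v in c.items() if k!="color"})
pickle.dump(d,open("c0.pkl","wb"))
E
```

```text
pics
{'time': 0.0, 'q': array([6.96724958e+01, 5.00950548e+00, 1.00326589e+01, 9.50980892e+01,
       2.75484880e-04, 9.00002240e+01]), 'qd': array([-0.04027272,  0.12272056, -0.11498819, -0.06376258, -0.00989418,
        0.02427645]), 'joint_efforts': array([-1.56568887e-03, -5.20398688e+01,  4.64795423e+01,  1.66603649e-02,
       -2.91737126e-05,  3.07589585e-05]), 'ee_pos': array([0.19098058, 0.51553086, 0.23058228]), 'tcp_rot': array([ -90.21041032,   89.92506374, -110.53813866]), 'wrist_force': array([0.40072617, 0.00097328, 0.65942968]), 'torque': array([-0.0276176 ,  0.0265085 ,  0.00235291]), 'opening': 0.08548990863934354} 0.0187
scene {'vfov': 55.59346925996971, 'cx': 320.5471298788902, 'cy': 192.5494993785971, 'rvec': array([ 1.56630141,  1.93240079, -0.8663089 ]), 'tvec': array([ 0.10455213, -0.25631092,  1.45270178])}
top {'vfov': 46.41178602109855, 'cx': 319.74960134943996, 'cy': 204.56643762727765, 'rvec': array([ 2.15592264, -2.09046922,  0.21975913]), 'tvec': array([-0.00333656,  0.64264399,  0.90912896])}
```

View pics/scene0.png

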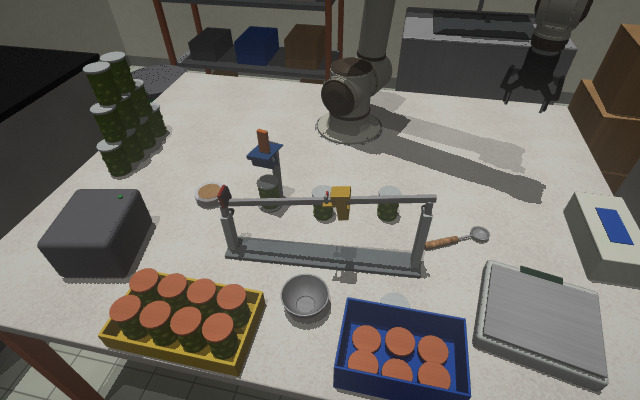

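View pics/top0.png

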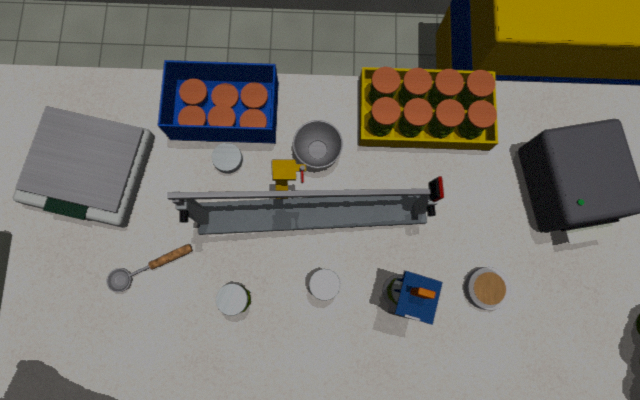

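The scene view shows the hanger at (265,150) with its orange tab on top, the stand mid-table with its red stop at the left (−y) end, and the keeper at (340,200). In the top view the tab is at about (423,293), the rail runs from (170,195) to (430,193), the keeper is at (285,170) and the gate at (302,175). World +x is up and +y is left.

```bash
cat > h.py <<'E'
import numpy as np,cv2,pickle
def P(c):
    h=c["color"].shape[0];f=h/2/np.tan(np.radians(c["vfov"])/2)
    K=np.array([[f,0,c["cx"]],[0,f,c["cy"]],[0,0,1]]);R=cv2.Rodrigues(c["rvec"])[0];return K,R,c["tvec"]
def ray(c,uv):
    K,R,t=P(c);return -R.T@t,R.T@np.linalg.inv(K)@np.array([*uv,1.])
def onz(c,uv,z):
    o,d=ray(c,uv);return o+d*(z-o[2])/d[2]
def proj(c,X):
    K,R,t=P(c);return cv2.projectPoints(np.array(X,float).reshape(-1,1,3),c["rvec"],np.array(t),K,None)[0].reshape(-1,2)
def tri(c1,u1,c2,u2):
    o1,d1=ray(c1,u1);o2,d2=ray(c2,u2)
    s=np.linalg.lstsq(np.c_[d1,-d2],o2-o1,rcond=None)[0];a=o1+s[0]*d1;b=o2+s[1]*d2
    return (a+b)/2,np.linalg.norm(a-b)
E
python3 - <<'E'
from h import *
d=pickle.load(open("c0.pkl","rb"))
for n in d:
    print(n,"cam pos",ray(d[n],(0,0))[0])
t=d["top"]
hsv=cv2.cvtColor(t["color"],cv2.COLOR_RGB2HSV)
m=cv2.inRange(hsv,(5,150,120),(18,255,255));m[:260]=0;m[320:]=0;m[:,:380]=0;m[:,450:]=0
c=max(cv2.findContours(m,0,2)[0],key=cv2.contourArea);r=cv2.minAreaRect(c);print("tab",r,onz(t,r[0],.256),[onz(t,p,.256)[:2] for p in cv2.boxPoints(r)])
m=cv2.inRange(hsv,(100,150,60),(125,255,255));m[:260]=0;m[330:]=0;m[:,:380]=0;m[:,450:]=0
c=max(cv2.findContours(m,0,2)[0],key=cv2.contourArea);r=cv2.minAreaRect(cv2.convexHull(c));print("blue",r,onz(t,r[0],.19),[onz(t,p,.19)[:2].round(4) for p in cv2.boxPoints(r)])
a=cv2.resize(t["color"][170:250,160:450],None,fx=2.75,fy=2.75,interpolation=2)
b=cv2.resize(t["color"][260:340,370:460],None,fx=4,fy=4,interpolation=2)
s=d["scene"]["color"][110:280,190:450];s=cv2.resize(s,None,fx=2,fy=2,interpolation=2)
o=np.zeros((580,800,3),np.uint8);o[:220,:797]=a;o[230:550,440:800]=b[:, :360];cc=s[:340,:430];o[230:570,0:430]=cc
cv2.imwrite("pics/z1.png",o[:,:,::-1])
E
```

```text
scene cam pos [1.24109283 0.16928646 0.78612949]
top cam pos [0.45340924 0.02395581 1.01654516]
tab ((426.1981506347656, 292.5566101074219), (16.345903396606445, 6.4559454917907715), 15.945395469665527) [ 0.4655892  -0.15727686  0.256     ] [array([ 0.46381576, -0.14317121]), array([ 0.47372852, -0.14614526]), array([ 0.46736478, -0.1713996 ]), array([ 0.45748225, -0.16836419])]
blue ((418.5585021972656, 297.2744140625), (38.43305587768555, 43.631561279296875), 14.534454345703125) [ 0.458163   -0.15953172  0.19      ] [array([ 0.4293, -0.1174]), array([ 0.5023, -0.1369]), array([ 0.4875, -0.2022]), array([ 0.4149, -0.1817])]Traceback (most recent call last):
  File "<stdin>", line 14, in <module>
ValueError: could not broadcast input array from shape (220,798,3) into shape (220,797,3)
```

Run:
```python
from h import *
d=pickle.load(open("c0.pkl","rb"));t=d["top"]
a=cv2.resize(t["color"][170:250,160:450],(797,220),interpolation=2)
b=cv2.resize(t["color"][260:340,370:460],None,fx=4,fy=4,interpolation=2)
s=d["scene"]["color"][110:280,220:435];s=cv2.resize(s,None,fx=2,fy=2,interpolation=2)
o=np.zeros((580,800,3),np.uint8);o[:220,:797]=a;o[230:550,440:800]=b;o[230:570,0:430]=s
cv2.imwrite("pics/z1.png",o[:,:,::-1])
```

```text
(no output)
```

View pics/z1.png

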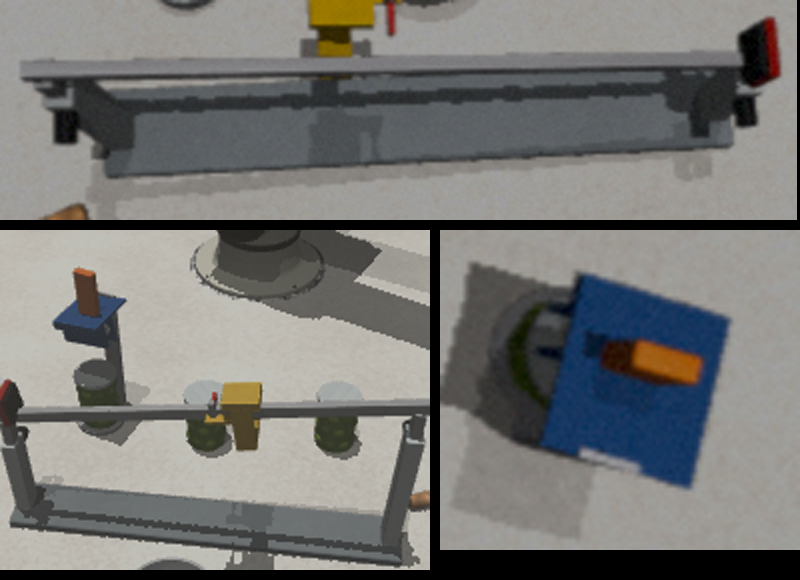

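The zoom shows the robot-side face of the hanger with the tab along its y axis, yawed about −14°, open side away from the robot. The rail has its high end at left (panel (22,70) → top px (168,195.6)), and the near base corners are at about (199,234) and (427,223) px. Next I get exact edge profiles.

Run:
```python
from h import *
d=pickle.load(open("c0.pkl","rb"))
t=cv2.cvtColor(d["top"]["color"],cv2.COLOR_RGB2GRAY);s=cv2.cvtColor(d["scene"]["color"],cv2.COLOR_RGB2GRAY)
print("top rows 186-204")
for u in (180,190,220,240,260,310,330,350,380,400,420):print(u,t[186:204,u])
print("row195 cols160-180",t[195,160:180], t[195,420:440])
print("scene rows 188-212")
for u in (240,255,290,300,310,360,375,410,425,432):print(u,s[188:212,u])
for v in (198,200):print(v,s[v,422:445])
```

```text
top rows 186-204
180 [158 154 153 158 156 149 122 124 126 133 128 106  57  35  36  45  38  40]
190 [160 159 160 158 158 155 128 128 124 130 130  90  48  37  41  38  43  47]
220 [154 156 152 156 152 133 123 124 129 132 118  63  61 146 152 127  98  91]
240 [159 157 158 155 152 131 126 129 131 130 105  63  96 145 124  94  94  96]
260 [154 159 156 160 155 132 124 129 132 127  80  59 120 127  94  90  93  94]
310 [158 160 158 154 130 124 125 122 128  88  53  51  87  93  95  93  91  55]
330 [160 159 158 159 132 125 120 124 123  68  48  89  97  93  97  93  58  43]
350 [159 160 154 138 125 126 122 125 121  62  58  90  96  98  98  89  56  47]
380 [155 158 153 129 124 118 120 115  77  51  74  88  94  91  56  44  46  47]
400 [158 159 154 122 116 115 116 109  60  49  82  92  91  71  50  48  46  53]
420 [160 157 136 121 115 119 116 100  53  46  53  42  40  36  44  38  45  38]
row195 cols160-180 [158 159 157 156 160 158 159 140 131 128 130 131 132 131 131 131 129 129
 133 132] [46 34 37 36 40 37 35 40 37 21 12  2  7  6  4  8  1 16 21 25]
scene rows 188-212
240 [188 187 187 190 189 189 189 189 188 1
[... 485 characters left out ...]
 188 185 188 189 189 185 150 144 141  72  66  67  66  69 181 190
 186 185 185 186 189 190]
375 [187 185 186 188 185 186 187 158 142 144 137  72  66  67  67  92 181 189
 190 183 185 187 187 187]
410 [181 181 182 184 185 183 187 149 139 137  71  65  66  64  66 146 183 184
 185 186 184 190 185 183]
425 [183 185 186 189 186 185 161 139 138 132  70  65  66  66  68 153  98  60
  61  59  61  62  61  62]
432 [185 186 186 189 191 189 157 139 140 125  71  65  67  66  75 100  69  66
  90  92 152 184 181 183]
198 [ 70  69  70  70  71  71  71  71  70  70  71  70  71  71 122 184 189 191
 191 191 191 190 190]
200 [ 66  66  65  66  66  66  66  67  66  67  67  66  66  67 152 190 191 189
 190 190 190 190 189]
```

```bash
cat > rail.py <<'E'
from h import *
def edge(g,cols,r0,r1,thr):
    pts=[]
    for u in cols:
        p=g[r0:r1,u].astype(float)
        for i in range(len(p)-1):
            if p[i]>=thr>p[i+1]: pts.append((u,r0+i+(p[i]-thr)/(p[i]-p[i+1])));break
    x,y=np.array(pts).T
    for _ in range(3):
        k=np.polyfit(x,y,1);r=abs(y-np.polyval(k,x));q=r<max(.3,2*np.median(r));x,y=x[q],y[q]
    return k
def rail(d):
    t=cv2.cvtColor(d["top"]["color"],cv2.COLOR_RGB2GRAY);s=cv2.cvtColor(d["scene"]["color"],cv2.COLOR_RGB2GRAY)
    tc=[*range(205,262),*range(312,422)];sc=[*range(240,258),*range(294,318),*range(358,432)]
    E={"x+":(edge(t,tc,183,205,141),edge(s,sc,190,212,104)),"x-":(edge(t,tc,183,205,90),edge(s,sc,190,212,164))}
    out={}
    for k,(a,b) in E.items():
        N=[]
        for c,l in((d["top"],a),(d["scene"],b)):
            o,d1=ray(c,(200,np.polyval(l,200)));_,d2=ray(c,(430,np.polyval(l,430)));n=np.cross(d1,d2);n/=np.linalg.norm(n);N.append((n,n@o))
        v=np.cross(N[0][0],N[1][0]);v/=v[1]
        A=np.array([N[0][0],N[1][0],[0,1,0]]);p=np.linalg.solve(A,[N[0][1],N[1][1],0]);out[k]=(p,v)
        print(k,"p(y=0)",p.round(4),"dir",v.round(4),"yaw",np.degrees(np.arctan2(-v[0],1)).round(2),"slope",(v[2]/np.hypot(v[0],1)).round(4))
    return out
E
python3 - <<'E'
from rail import *
d=pickle.load(open("c0.pkl","rb"));o=rail(d)
p=(o["x+"][0]+o["x-"][0])/2;v=(o["x+"][1]+o["x-"][1])/2
K=lambda c,uv:ray(c,uv)
# high end: top col 167.3 row195.5 , scene col 436.3 row 199
def atend(c,uv):
    o_,r=ray(c,uv);s=np.linalg.lstsq(np.c_[v,-r],o_-p,rcond=None)[0];return p+s[0]*v
e1=atend(d["top"],(167,194.5));e2=atend(d["scene"],(436.3,195.5));print("high end",e1,e2)
# base near bottom corners, base edge points
t=d["top"]
for uv in((198.9,234),(426.7,222.7)):print("base corner",onz(t,uv,.0),onz(t,uv,.012))
# red gate / keeper
hsv=cv2.cvtColor(t["color"],cv2.COLOR_RGB2HSV);m=cv2.inRange(hsv,(20,180,120),(32,255,255));m[:150]=0;m[200:]=0;m[:,:250]=0;m[:,330:]=0
x,y,w,h=cv2.boundingRect(max(cv2.findContours(m,0,2)[0],key=cv2.contourArea));print("keeper box",x,y,w,h)
print(onz(t,(x,y),.27),onz(t,(x+w,y+h),.27))
r=lambda a:np.array([[np.cos(a),-np.sin(a)],[np.sin(a),np.cos(a)]])
E
```

```text
x+ p(y=0) [0.6431 0.     0.2034] dir [-0.0796  1.      0.1412] yaw 4.55 slope 0.1408
x- p(y=0) [0.6331 0.     0.2037] dir [-0.0814  1.      0.1424] yaw 4.65 slope 0.1419
high end [0.61585568 0.27650773 0.24278044] [0.61573403 0.27801946 0.24299484]
base corner [0.58085405 0.27815108 0.        ] [0.5793496  0.27515038 0.012     ]
base corner [ 0.6216805  -0.22166129  0.        ] [ 0.61969411 -0.21876186  0.012     ]
keeper box 272 160 31 19
[0.67425913 0.09957584 0.27      ] [0.64346307 0.0469638  0.27      ]
```

```bash
cat > go.py <<'E'
import sys,numpy as np
from workcell import status,bot
from scipy.spatial.transform import Rotation as Ro
S=np.array([.6353,.034]);A=np.radians(4.6);ex=np.array([np.cos(A),np.sin(A)]);ey=np.array([-np.sin(A),np.cos(A)])
def obs():
    o=status.get_obs();R=Ro.from_euler('xyz',o["tcp_rot"],degrees=True).as_matrix()
    print("t %.2f"%o["time"],"tcp",o["ee_pos"].round(4),"x",R[:,0].round(3),"y",R[:,1].round(3),"jawyaw %.2f"%np.degrees(np.arctan2(R[1,1],R[0,1])),"F",o["wrist_force"].round(2),"op %.4f"%o["opening"],"q6 %.1f"%o["q"][5])
    g=o["ee_pos"]+[0,0,bot.grasp_offset];s=g[:2]+0.006*ex-S
    print("  grip",g.round(4),"saddle in stand (if held nominal): x %.4f y %.4f"%(s@ex,s@ey))
    return o,R
def to(p,yaw=None):
    o,R=obs();print("tool shift mm",(R.T@(np.array(p)-o["ee_pos"])*1000).round(1))
E
python3 - <<'E'
from go import *
to([.191,.516,.35]);to([.4656,-.1573,.32]);to([.4656,-.1573,.222])
E
```

```text
t 0.10 tcp [0.191  0.5155 0.2306] x [-0.    -0.001 -1.   ] y [ 0.347  0.938 -0.001] jawyaw 69.67 F [ 0.59 -0.26  0.37] op 0.0857 q6 90.0
  grip [0.191  0.5155 0.2493] saddle in stand (if held nominal): x -0.3982 y 0.5156
tool shift mm [-119.4    0.3   -0.2]
t 0.10 tcp [0.191  0.5155 0.2306] x [-0.    -0.001 -1.   ] y [ 0.347  0.938 -0.001] jawyaw 69.67 F [ 0.59 -0.26  0.37] op 0.0857 q6 90.0
  grip [0.191  0.5155 0.2493] saddle in stand (if held nominal): x -0.3982 y 0.5156
tool shift mm [ -88.7 -535.6  491.3]
t 0.10 tcp [0.191  0.5155 0.2306] x [-0.    -0.001 -1.   ] y [ 0.347  0.938 -0.001] jawyaw 69.67 F [ 0.59 -0.26  0.37] op 0.0857 q6 90.0
  grip [0.191  0.5155 0.2493] saddle in stand (if held nominal): x -0.3982 y 0.5156
tool shift mm [   9.3 -535.5  491.3]
```

```bash
python3 -m jog '-30 -30 28 5; -60 -64 59 10; -89 -98 90 15; -89 -134 123 21; -89 -168 154 26; -89 -201 184 31; -89 -235 215 37; -89 -268 246 42' 1; python3 -c "
from go import *
to([.4656,-.1573,.32])"
```

```text
time: 1.1
ee_pos: [0.3289, 0.1775, 0.3201]
tcp_rot: [-10.1, 90.0, -72.6]
wrist_force: [0.8, 0.6, -0.3]
opening: 0.0859
t 1.10 tcp [0.3289 0.1775 0.3201] x [ 0. -0. -1.] y [ 0.887  0.462 -0.   ] jawyaw 27.51 F [ 0.76  0.59 -0.33] op 0.0859 q6 90.9
  grip [0.3289 0.1775 0.3388] saddle in stand (if held nominal): x -0.2880 y 0.1677
tool shift mm [ 2.000e-01 -3.340e+01  3.602e+02]
```

```bash
python3 -m jog '0 -4 45 5; 0 -8 90 10; 0 -13 135 16; 0 -17 180 21; 0 -21 225 26; 0 -25 270 31; 0 -29 315 36; 0 -33.4 360 41.5' 1
python3 - <<'E'
from go import *
to([.4656,-.1573,.222])
from workcell import camera
from h import *
d={n:camera(n) for n in("scene","top")};pickle.dump(d,open("c1.pkl","wb"))
cv2.imwrite("pics/s1.png",np.hstack([d["scene"]["color"][60:260,180:460],d["top"]["color"][200:400,300:560]])[:,:,::-1])
E
```

```text
time: 2.1
ee_pos: [0.4665, -0.1569, 0.32]
tcp_rot: [-109.8, 90.0, 146.2]
wrist_force: [0.7, 1.0, 0.6]
opening: 0.0855
t 2.10 tcp [ 0.4665 -0.1569  0.32  ] x [-0.  0. -1.] y [ 0.97  -0.242 -0.   ] jawyaw -14.01 F [0.67 0.97 0.59] op 0.0855 q6 85.4
  grip [ 0.4665 -0.1569  0.3387] saddle in stand (if held nominal): x -0.1775 y -0.1767
tool shift mm [98.  -0.8  0.6]
```

View pics/s1.png

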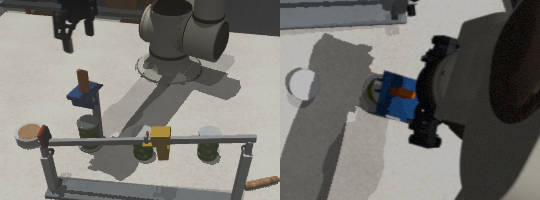

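The gripper is over the hanger. In the scene part the fingers are at about (75,45), above and slightly left of the tab at (83,80). I check this by reprojection before descending.

Run:
```python
from h import *
d=pickle.load(open("c0.pkl","rb"));s=d["scene"];t=d["top"]
hsv=cv2.cvtColor(s["color"],cv2.COLOR_RGB2HSV);m=cv2.inRange(hsv,(3,130,60),(18,255,255));m[:110]=0;m[165:]=0;m[:,:240]=0;m[:,290:]=0
c=max(cv2.findContours(m,0,2)[0],key=cv2.contourArea);r=cv2.minAreaRect(c);print("tab scene",r,cv2.boundingRect(c),c[c[:,:,1].argmin()])
a=np.radians(-14);R=np.array([[np.cos(a),-np.sin(a)],[np.sin(a),np.cos(a)]])
for z in(.256,.19):
    X=[[*(R@[x,y]+[.4656,-.1573]),z] for x,y in((-.006,-.014),(.006,-.014),(.006,.014),(-.006,.014))]
    print(z,proj(s,X).round(1).tolist(),proj(t,X).round(1).tolist())
print("centre proj",proj(s,[.4656,-.1573,.223]))
```

```text
tab scene ((261.6000061035156, 130.70001220703125), (9.17060375213623, 2.8460497856140137), 18.43494987487793) (257, 129, 10, 5) [[258 129]]
0.256 [[258.5, 127.1], [255.9, 129.4], [265.2, 132.0], [267.7, 129.7]] [[433.8, 298.6], [435.5, 291.3], [418.6, 286.5], [416.9, 293.8]]
0.19 [[261.4, 148.1], [259.0, 150.5], [267.9, 153.1], [270.3, 150.7]] [[424.2, 298.5], [425.8, 291.7], [410.3, 287.3], [408.6, 294.1]]
centre proj [[263.26793881 140.31361006]]
```

```bash
python3 -m jog '20 -0.8 0 0; 40 -0.8 0 0; 60 -0.8 0 0; 75 -0.8 0 0; 88 -0.8 0 0; 98 -0.8 0 0; 98 -0.8 0 0; 98 -0.8 0 0' 1; python3 -m jog '0 0 0 0;0 0 0 0;0 0 0 0;0 0 0 0;0 0 0 0;0 0 0 0;0 0 0 0;0 0 0 0' 0 60; python3 -c "
from go import *
obs()"
```

```text
time: 3.2
ee_pos: [0.4656, -0.1552, 0.2228]
tcp_rot: [86.9, 90.0, -17.0]
wrist_force: [0.5, 0.3, 1.0]
opening: 0.0853
time: 4.2
ee_pos: [0.4655, -0.1552, 0.2223]
tcp_rot: [87.0, 90.0, -16.8]
wrist_force: [0.5, 0.1, -0.4]
opening: 0.0113
t 4.20 tcp [ 0.4655 -0.1552  0.2223] x [ 0. -0. -1.] y [ 0.971 -0.239  0.   ] jawyaw -13.83 F [ 0.46  0.12 -0.42] op 0.0113 q6 85.4
  grip [ 0.4655 -0.1552  0.241 ] saddle in stand (if held nominal): x -0.1784 y -0.1749
```

```bash
python3 -m jog '-8 0 0 0;-22 0 0 0;-42 0 0 0;-64 0 0 0;-86 0 0 0;-106 0 0 0;-121 0 0 0;-130 0 0 0' 0 60
python3 - <<'E'
from go import *
to([.549,.1575,.352])
from h import *
d=pickle.load(open("c0.pkl","rb"));t=d["top"]
for uv in((233,299),(324,284)):print(onz(t,uv,.086))
E
```

```text
time: 5.2
ee_pos: [0.4655, -0.1552, 0.3537]
tcp_rot: [83.0, 89.9, -20.9]
wrist_force: [0.2, -0.3, -3.6]
opening: 0.0113
t 5.20 tcp [ 0.4655 -0.1552  0.3537] x [ 0.001 -0.    -1.   ] y [ 0.971 -0.239  0.001] jawyaw -13.83 F [ 0.24 -0.33 -3.63] op 0.0113 q6 85.4
  grip [ 0.4655 -0.1552  0.3724] saddle in stand (if held nominal): x -0.1784 y -0.1750
tool shift mm [   1.6    6.3 -323.6]
[0.44476096 0.18024305 0.086     ]
[0.47889954 0.00359605 0.086     ]
```

```bash
python3 -m jog '0 0 -6 0;0 0 -18 -1;0 1 -36 -3;0 2 -58 -4;0 2 -82 -5;0 2 -108 -7;0 3 -135 -8;0 3 -162 -9.2'; python3 -m jog '0 -5 -26 -1.3;0 -10 -52 -3;0 -13 -78 -4;0 -17 -102 -5;0 -20 -123 -6.5;0 -22 -141 -8;0 -23 -154 -9.2;0 -23 -160 -9.2';python3 - <<'E'
from go import *
to([.549,.1575,.309])
E
```

```text
time: 6.2
ee_pos: [0.5072, 0.0035, 0.3519]
tcp_rot: [-104.9, 90.0, 160.6]
wrist_force: [-0.1, -0.5, -3.3]
opening: 0.0113
time: 7.2
ee_pos: [0.4971, 0.1636, 0.3521]
tcp_rot: [-57.5, 90.0, -142.8]
wrist_force: [-0.0, 0.0, -4.0]
opening: 0.011
t 7.20 tcp [0.4971 0.1636 0.3521] x [-0. -0. -1.] y [ 0.997  0.081 -0.   ] jawyaw 4.64 F [-0.01  0.04 -4.02] op 0.0110 q6 103.6
  grip [0.4971 0.1636 0.3708] saddle in stand (if held nominal): x -0.1214 y 0.1402
tool shift mm [43.1 51.3 10.2]
```

```bash
python3 -m jog '0 10 2 0;0 25 5 0;0 40 8 0;0 51 10 0;10 51 10 0;25 51 10 0;38 51 10 0;43 51 10 0';python3 - <<'E'
from go import *
o,R=obs()
from workcell import camera
from h import *
d={n:camera(n) for n in("scene","top")};pickle.dump(d,open("c2.pkl","wb"))
a=cv2.resize(d["scene"]["color"][90:280,200:450],(790,600)[:2],interpolation=2)
cv2.imwrite("pics/s2.png",a[:,:,::-1])
E
```

```text
time: 8.2
ee_pos: [0.5481, 0.1567, 0.3082]
tcp_rot: [-79.8, 89.9, -165.2]
wrist_force: [0.6, -0.1, -3.4]
opening: 0.0113
t 8.20 tcp [0.5481 0.1567 0.3082] x [-0.001 -0.    -1.   ] y [ 0.997  0.08  -0.001] jawyaw 4.57 F [ 0.59 -0.08 -3.39] op 0.0113 q6 101.4
  grip [0.5481 0.1567 0.3269] saddle in stand (if held nominal): x -0.0711 y 0.1293
```

View pics/s2.png

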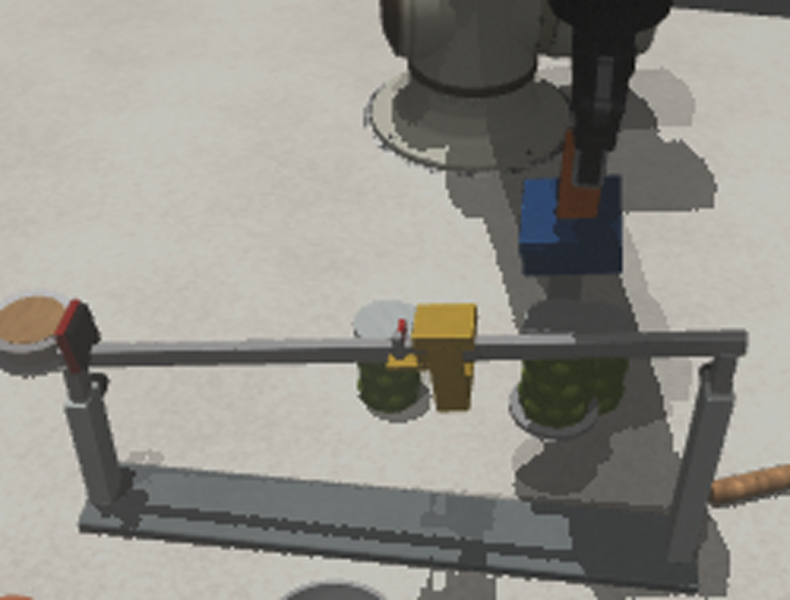

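The hanger hangs upright on the robot side of the rail. The blue head's front face spans about columns 521–621, rows 215–273 in the crop, and the gate is shut. I check the hanger's y offset in the grasp by reprojection.

Run:
```python
from go import *
from h import *
d=pickle.load(open("c2.pkl","rb"));s=d["scene"]
hsv=cv2.cvtColor(s["color"],cv2.COLOR_RGB2HSV);m=cv2.inRange(hsv,(100,120,25),(125,255,255));m[:140]=0;m[180:]=0;m[:,:340]=0;m[:,420:]=0
c=max(cv2.findContours(m,0,2)[0],key=cv2.contourArea);print("blue bbox",cv2.boundingRect(c))
for r in (150,155,160,164,168,172):
    x=np.where(m[r])[0];print(r,x.min(),x.max() ,end=' | ')
o,R=obs();sad=o["ee_pos"]+[*(0.006*ex),-.0623]
for off in(0,-.002,-.004):
    X=[[*(sad[:2]+x*ex+(y+off)*ey),sad[2]+z] for x,y,z in((.026,-.035,.030),(.026,.035,.030),(.026,-.035,.019),(.026,.035,.019),(-.051,.035,.030),(-.051,-.035,.03))]
    print(off,proj(s,X).round(1).tolist())
```

```text
blue bbox (365, 147, 12, 20)
150 366 375 | 155 365 375 | 160 365 375 | 164 365 375 | Traceback (most recent call last):
  File "<stdin>", line 7, in <module>
    return umr_minimum(a, axis, None, out, keepdims, initial, where)
ValueError: zero-size array to reduction operation minimum which has no identity
```

Run:
```python
from go import *
from h import *
d=pickle.load(open("c2.pkl","rb"));s=d["scene"]["color"].astype(int)
for r in (164,168,172,174): 
    m=np.where((s[r,340:420,2]>s[r,340:420,0]+12))[0]+340
    print(r,m.min(),m.max(),len(m))
m=(s[:,:,2]>s[:,:,0]+12);col=m[140:190,375];print("rows col375",np.where(col)[0]+140)
o,R=obs();sad=o["ee_pos"]+[*(0.006*ex),-.0623]
for off in(0,-.003):
    X=[[*(sad[:2]+x*ex+(y+off)*ey),sad[2]+z] for x,y,z in((.026,-.035,.030),(.026,.035,.030),(.026,-.035,.019),(.026,.035,.019),(-.051,.035,.030),(-.051,-.035,.03))]
    print(off,proj(d["scene"],X).round(1).tolist())
```

```text
164 364 396 22
168 365 396 28
172 372 396 13
174 372 396 9
rows col375 [146 147 148 149 150 151 152 153 154 155 156 157 158 159 160 161 162 163
 164 165 166 167 168 169 170 172]
t 8.30 tcp [0.5483 0.1567 0.3088] x [-0.001 -0.    -1.   ] y [ 0.997  0.08  -0.001] jawyaw 4.57 F [-0.29  0.32 -3.63] op 0.0115 q6 101.4
  grip [0.5483 0.1567 0.3275] saddle in stand (if held nominal): x -0.0709 y 0.1293
0 [[366.6, 164.4], [399.2, 166.8], [366.3, 168.4], [398.6, 170.8], [398.6, 146.2], [368.1, 144.2]]
-0.003 [[365.2, 164.3], [397.8, 166.7], [364.9, 168.3], [397.2, 170.7], [397.2, 146.2], [366.8, 144.1]]
```

```bash
python3 -m jog '0 8 0 0;0 20 0 0;0 34 0 0;0 48 0 0;0 60 0 0;0 68 0 0;0 71 0 0;0 71 0 0';python3 - <<'E'
from go import *
o,R=obs()
from workcell import camera
from h import *
d={n:camera(n) for n in("scene","top")};pickle.dump(d,open("c3.pkl","wb"))
a=cv2.resize(d["scene"]["color"][100:240,330:450],(480,560),interpolation=2)
cv2.imwrite("pics/s3.png",a[:,:,::-1]);obs()
E
```

```text
time: 9.3
ee_pos: [0.6196, 0.1625, 0.3091]
tcp_rot: [-82.0, 90.0, -167.4]
wrist_force: [-0.3, 0.4, -4.0]
opening: 0.0114
t 9.30 tcp [0.6196 0.1625 0.3091] x [-0. -0. -1.] y [ 0.997  0.08  -0.   ] jawyaw 4.57 F [-0.27  0.45 -3.97] op 0.0114 q6 100.1
  grip [0.6196 0.1625 0.3278] saddle in stand (if held nominal): x 0.0007 y 0.1293
t 9.40 tcp [0.6193 0.1625 0.3095] x [ 0.  0. -1.] y [0.997 0.08  0.   ] jawyaw 4.58 F [-0.8   0.18 -4.26] op 0.0113 q6 100.1
  grip [0.6193 0.1625 0.3282] saddle in stand (if held nominal): x 0.0004 y 0.1294
```

View pics/s3.png

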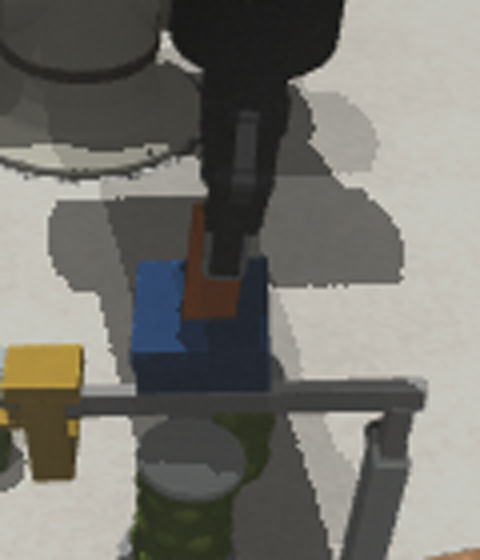

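The hanger is over the rail at the bay, with the head at crop (135–270, 260–390) right of the keeper. The rail passes in front of the jar's lid and under the head. I lower in stages.

```bash
python3 -m jog '3 0 0 0;6 0 0 0;8 0 0 0;10 0 0 0;12 0 0 0;14 0 0 0;14 0 0 0;14 0 0 0';python3 -c "
from go import *
o,R=obs()"; python3 -m jog '1 0 0 0;1 0 0 0;2 0 0 0;2 0 0 0;3 0 0 0;3 0 0 0;3 0 0 0;3 0 0 0';python3 -c "
from go import *
o,R=obs()"
```

```text
time: 10.4
ee_pos: [0.6195, 0.1625, 0.2954]
tcp_rot: [107.9, 90.0, 22.5]
wrist_force: [0.5, -0.2, -3.6]
opening: 0.0111
t 10.40 tcp [0.6195 0.1625 0.2954] x [ 0.  0. -1.] y [0.997 0.08  0.   ] jawyaw 4.57 F [ 0.47 -0.21 -3.58] op 0.0111 q6 100.1
  grip [0.6195 0.1625 0.3141] saddle in stand (if held nominal): x 0.0006 y 0.1294
time: 11.4
ee_pos: [0.6195, 0.1625, 0.2923]
tcp_rot: [113.1, 90.0, 27.6]
wrist_force: [-0.5, 0.1, -3.8]
opening: 0.0111
t 11.40 tcp [0.6195 0.1625 0.2923] x [ 0.  0. -1.] y [0.997 0.08  0.   ] jawyaw 4.57 F [-0.49  0.09 -3.84] op 0.0111 q6 100.1
  grip [0.6195 0.1625 0.311 ] saddle in stand (if held nominal): x 0.0006 y 0.1293
```

```bash
for i in 1; do python3 -m jog '0.5 0 0 0;1 0 0 0;1 0 0 0;1.5 0 0 0;1.5 0 0 0;2 0 0 0;2 0 0 0;2 0 0 0';done;python3 -c "
from go import *
o,R=obs()";  python3 -m jog '0 0 0 0;0.3 0 0 0;0.6 0 0 0;1 0 0 0;1 0 0 0;1 0 0 0;1 0 0 0;1 0 0 0'
```

```text
time: 12.4
ee_pos: [0.6195, 0.1625, 0.2905]
tcp_rot: [90.5, 90.0, 5.0]
wrist_force: [-0.6, -0.9, -1.3]
opening: 0.0113
t 12.40 tcp [0.6195 0.1625 0.2905] x [ 0.  0. -1.] y [0.997 0.08  0.   ] jawyaw 4.57 F [-0.61 -0.94 -1.31] op 0.0113 q6 100.1
  grip [0.6195 0.1625 0.3092] saddle in stand (if held nominal): x 0.0006 y 0.1294
time: 13.4
ee_pos: [0.6195, 0.1624, 0.2904]
tcp_rot: [93.2, 89.9, 7.7]
wrist_force: [-2.5, -0.9, 6.0]
opening: 0.0115
```

```bash
python3 -m jog '-0.3 0 0 0;-0.6 0 0 0;-0.6 0 0 0;-0.6 0 0 0;-0.6 0 0 0;-0.6 0 0 0;-0.6 0 0 0;-0.6 0 0 0';python3 -c "
from go import *
o,R=obs()"
```

```text
time: 14.4
ee_pos: [0.6195, 0.1624, 0.2904]
tcp_rot: [87.8, 90.0, 2.4]
wrist_force: [-1.4, -1.6, 5.7]
opening: 0.0111
t 14.40 tcp [0.6195 0.1624 0.2904] x [ 0.001  0.    -1.   ] y [0.997 0.08  0.001] jawyaw 4.57 F [-1.4  -1.64  5.73] op 0.0111 q6 100.1
  grip [0.6195 0.1624 0.3091] saddle in stand (if held nominal): x 0.0006 y 0.1293
```

```bash
python3 -m jog '-0.3 0 0 0;-0.5 0 0 0;-0.5 0 0 0;-0.5 0 0 0;-0.5 0 0 0;-0.5 0 0 0;-0.5 0 0 0;-0.5 0 0 0';python3 -c "
from go import *
o,R=obs()
from workcell import camera
camera('top');obs();camera('top');obs()"
```

```text
time: 15.4
ee_pos: [0.6195, 0.1625, 0.2904]
tcp_rot: [95.2, 90.0, 9.7]
wrist_force: [-0.2, -1.9, 5.3]
opening: 0.0113
t 15.40 tcp [0.6195 0.1625 0.2904] x [ 0.  0. -1.] y [0.997 0.08  0.   ] jawyaw 4.57 F [-0.22 -1.92  5.28] op 0.0113 q6 100.1
  grip [0.6195 0.1625 0.3091] saddle in stand (if held nominal): x 0.0006 y 0.1294
t 15.45 tcp [0.6195 0.1625 0.2904] x [ 0.  0. -1.] y [0.997 0.08  0.   ] jawyaw 4.57 F [-1.05 -2.35  4.85] op 0.0108 q6 100.1
  grip [0.6195 0.1625 0.3091] saddle in stand (if held nominal): x 0.0006 y 0.1294
t 15.50 tcp [0.6195 0.1625 0.2904] x [ 0. -0. -1.] y [0.997 0.08  0.   ] jawyaw 4.57 F [ 0.2  -2.53  4.91] op 0.0109 q6 100.1
  grip [0.6195 0.1625 0.3091] saddle in stand (if held nominal): x 0.0006 y 0.1294
```

```bash
python3 -m jog '0.1 0 1 0;0.3 0 3 0;0.6 0 5 0;0.9 0 7 0;1.1 0 9 0;1.4 0 11 0;1.6 0 12.5 0;1.8 0 14 0';python3 -c "
from go import *
o,R=obs()"
```

```text
time: 16.5
ee_pos: [0.6206, 0.1485, 0.2885]
tcp_rot: [-90.8, 90.0, -176.3]
wrist_force: [-0.1, -1.1, 3.3]
opening: 0.0109
t 16.50 tcp [0.6206 0.1485 0.2885] x [-0. -0. -1.] y [ 0.997  0.08  -0.   ] jawyaw 4.57 F [-0.11 -1.13  3.31] op 0.0109 q6 98.9
  grip [0.6206 0.1485 0.3072] saddle in stand (if held nominal): x 0.0005 y 0.1153
```

```bash
python3 -m jog '0.3 0 2.5 0;0.7 0 5 0;1 0 7.5 0;1.4 0 10 0;1.75 0 12.5 0;2.1 0 15 0;2.4 0 17.5 0;2.75 0 20 0';python3 -c "
from go import *
o,R=obs()"
```

```text
time: 17.5
ee_pos: [0.6221, 0.1285, 0.2857]
tcp_rot: [-91.0, 90.0, -176.5]
wrist_force: [-0.7, -0.2, 1.6]
opening: 0.0112
t 17.50 tcp [0.6221 0.1285 0.2857] x [-0. -0. -1.] y [ 0.997  0.08  -0.   ] jawyaw 4.57 F [-0.75 -0.25  1.6 ] op 0.0112 q6 97.1
  grip [0.6221 0.1285 0.3044] saddle in stand (if held nominal): x 0.0005 y 0.0952
```

```bash
python3 -m jog '0.35 0 2.5 0;0.7 0 5 0;1.05 0 7.5 0;1.4 0 10 0;1.75 0 12.5 0;2.1 0 15 0;2.5 0 17.5 0;2.85 0 20 0';python3 -c "
from go import *
o,R=obs()"
```

```text
time: 18.5
ee_pos: [0.6238, 0.1085, 0.2829]
tcp_rot: [-94.6, 90.0, 180.0]
wrist_force: [-1.3, -0.1, -0.8]
opening: 0.0112
t 18.50 tcp [0.6238 0.1085 0.2829] x [-0.  0. -1.] y [ 0.997  0.08  -0.   ] jawyaw 4.57 F [-1.3  -0.13 -0.83] op 0.0112 q6 95.3
  grip [0.6238 0.1085 0.3016] saddle in stand (if held nominal): x 0.0005 y 0.0752
```

```bash
python3 -m jog '0.5 0 2.5 0;0.9 0 5 0;1.3 0 7.5 0;1.6 0 10 0;2 0 12.5 0;2.4 0 15 0;2.8 0 17.5 0;3.1 0 20 0';python3 -c "
from go import *
o,R=obs()"
```

```text
time: 19.5
ee_pos: [0.6253, 0.0892, 0.2802]
tcp_rot: [167.6, 89.9, 82.2]
wrist_force: [-4.6, 4.7, 3.7]
opening: 0.0106
t 19.50 tcp [0.6253 0.0892 0.2802] x [ 0.     0.001 -1.   ] y [0.997 0.08  0.   ] jawyaw 4.59 F [-4.63  4.75  3.68] op 0.0106 q6 93.5
  grip [0.6253 0.0892 0.2989] saddle in stand (if held nominal): x 0.0004 y 0.0558
```

```bash
python3 -m jog '0.1 0 2 0;0.3 0 4 0;0.6 0 6 0;0.8 0 8 0;1.1 0 10 0;1.4 0 12 0;1.6 0 13.5 0;1.8 0 15 0';python3 -c "
from go import *
o,R=obs()"
```

```text
time: 20.5
ee_pos: [0.6265, 0.0745, 0.2781]
tcp_rot: [-177.1, 89.9, 97.6]
wrist_force: [-3.3, 3.2, 1.8]
opening: 0.0113
t 20.50 tcp [0.6265 0.0745 0.2781] x [-0.     0.001 -1.   ] y [ 0.997  0.08  -0.   ] jawyaw 4.61 F [-3.29  3.15  1.84] op 0.0113 q6 92.1
  grip [0.6265 0.0745 0.2968] saddle in stand (if held nominal): x 0.0004 y 0.0410
```

```bash
python3 -m jog '0.3 0 2.5 0;0.7 0 5 0;1 0 7.5 0;1.4 0 10 0;1.75 0 12.5 0;2.1 0 15 0;2.4 0 17.5 0;2.75 0 20 0';python3 - <<'E'
from go import *
o,R=obs()
from workcell import camera
from h import *
d={n:camera(n) for n in("scene","top")};pickle.dump(d,open("c4.pkl","wb"))
a=cv2.resize(d["scene"]["color"][130:240,270:400],(780,600),interpolation=2)
cv2.imwrite("pics/s4.png",a[:,:,::-1])
E
```

```text
time: 21.5
ee_pos: [0.6281, 0.0537, 0.2752]
tcp_rot: [-89.8, 90.0, -175.2]
wrist_force: [-4.0, 1.6, 1.0]
opening: 0.0115
t 21.50 tcp [0.6281 0.0537 0.2752] x [-0. -0. -1.] y [ 0.997  0.08  -0.   ] jawyaw 4.57 F [-3.97  1.61  0.98] op 0.0115 q6 90.3
  grip [0.6281 0.0537 0.2939] saddle in stand (if held nominal): x 0.0004 y 0.0202
```

View pics/s4.png

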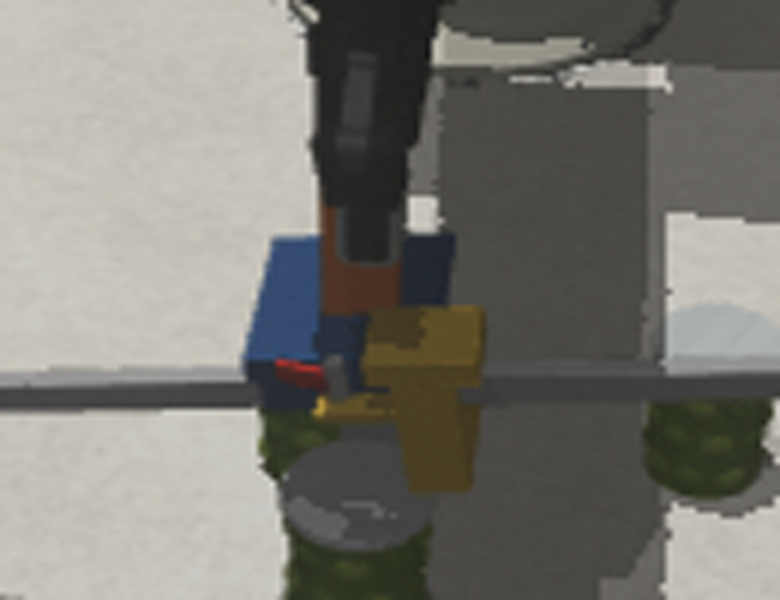

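The red gate paddle (275–325, 375) is swung open along the ledge. The hanger is under the keeper, seated and upright. I continue downhill.

```bash
python3 -m jog '0.45 0 3 0;0.9 0 6 0;1.35 0 9 0;1.8 0 12 0;2.2 0 15 0;2.7 0 18.5 0;3.2 0 22 0;3.6 0 25 0';python3 -c "
from go import *
o,R=obs()"
```

```text
time: 22.6
ee_pos: [0.6302, 0.0287, 0.2717]
tcp_rot: [-65.1, 90.0, -150.5]
wrist_force: [-3.6, 0.8, -0.8]
opening: 0.0112
t 22.60 tcp [0.6302 0.0287 0.2717] x [-0. -0. -1.] y [ 0.997  0.08  -0.   ] jawyaw 4.57 F [-3.6   0.83 -0.79] op 0.0112 q6 88.0
  grip [0.6302 0.0287 0.2904] saddle in stand (if held nominal): x 0.0005 y -0.0049
```

```bash
python3 -m jog '0.55 0 3 0;1 0 6 0;1.5 0 9 0;1.95 0 12 0;2.35 0 15 0;2.85 0 18.5 0;3.35 0 22 0;3.8 0 25 0';python3 -c "
from go import *
o,R=obs()"
```

```text
time: 23.6
ee_pos: [0.6321, 0.0037, 0.2681]
tcp_rot: [37.0, 90.0, -48.4]
wrist_force: [-4.5, 2.0, 0.5]
opening: 0.0115
t 23.60 tcp [0.6321 0.0037 0.2681] x [ 0. -0. -1.] y [0.997 0.08  0.   ] jawyaw 4.57 F [-4.47  2.02  0.54] op 0.0115 q6 85.8
  grip [0.6321 0.0037 0.2868] saddle in stand (if held nominal): x 0.0004 y -0.0299
```

```bash
python3 -m jog '0.6 0 4.5 0;1.25 0 9 0;1.9 0 13.5 0;2.55 0 18 0;3.2 0 22.5 0;3.9 0 27 0;4.6 0 32 0;5.2 0 36 0';python3 - <<'E'
from go import *
o,R=obs()
from workcell import camera
from h import *
d={n:camera(n) for n in("scene","top")};pickle.dump(d,open("c5.pkl","wb"))
a=cv2.resize(d["scene"]["color"][130:240,240:370],(780,600),interpolation=2)
cv2.imwrite("pics/s5.png",a[:,:,::-1])
E
```

```text
time: 24.6
ee_pos: [0.6352, -0.0322, 0.2629]
tcp_rot: [76.1, 90.0, -9.4]
wrist_force: [-0.6, -0.2, 2.7]
opening: 0.0111
t 24.60 tcp [ 0.6352 -0.0322  0.2629] x [ 0.001 -0.    -1.   ] y [0.997 0.08  0.001] jawyaw 4.57 F [-0.61 -0.22  2.72] op 0.0111 q6 82.5
  grip [ 0.6352 -0.0322  0.2816] saddle in stand (if held nominal): x 0.0006 y -0.0660
```

View pics/s5.png

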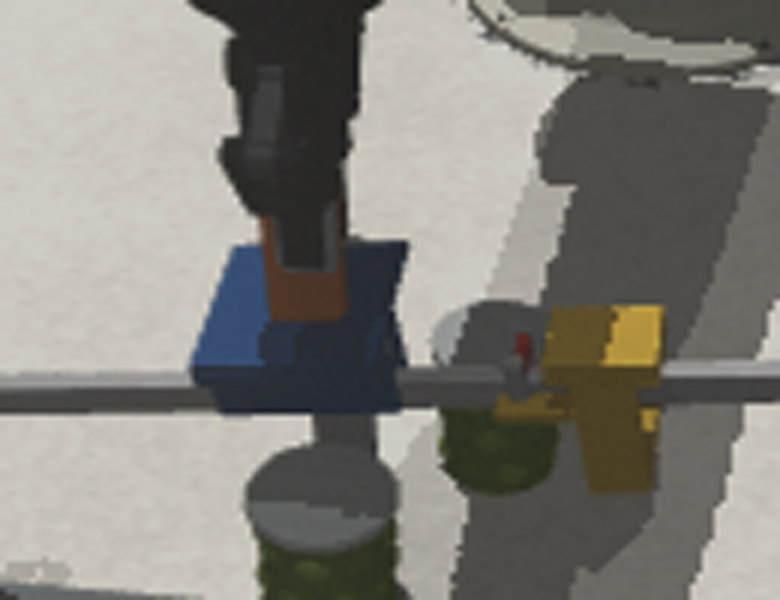

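The gate has shut again (red at (523,350)). The hanger is seated with its trailing edge past the gate. Release.

```bash
python3 -m jog '0 0 0 0;0 0 0 0;0 0 0 0;0 0 0 0;0 0 0 0;0 0 0 0;0 0 0 0;0 0 0 0' 1; python3 -m jog '0 0 0 0;0 0 0 0;0 0 0 0;0 0 0 0;0 0 0 0;0 0 0 0;0 0 0 0;0 0 0 0' 1
python3 - <<'E'
from go import *
o,R=obs()
from workcell import camera
from h import *
d={n:camera(n) for n in("scene","top")};pickle.dump(d,open("c6.pkl","wb"))
a=cv2.resize(d["scene"]["color"][100:270,200:430],(790,584),interpolation=2)
cv2.imwrite("pics/s6.png",a[:,:,::-1])
E
```

```text
time: 25.7
ee_pos: [0.635, -0.0319, 0.2627]
tcp_rot: [-24.8, 90.0, -110.3]
wrist_force: [0.4, -0.2, -0.2]
opening: 0.0854
time: 26.7
ee_pos: [0.635, -0.0319, 0.2627]
tcp_rot: [78.6, 90.0, -6.9]
wrist_force: [0.0, -0.6, -0.3]
opening: 0.0849
t 26.70 tcp [ 0.635  -0.0319  0.2627] x [ 0. -0. -1.] y [0.997 0.08  0.   ] jawyaw 4.57 F [ 0.04 -0.62 -0.28] op 0.0849 q6 82.6
  grip [ 0.635  -0.0319  0.2814] saddle in stand (if held nominal): x 0.0005 y -0.0656
```

View pics/s6.png

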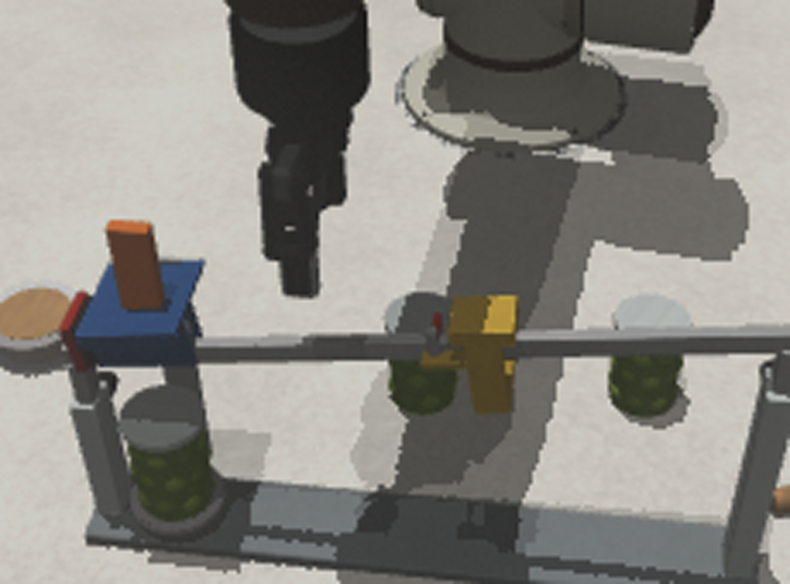

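The hanger has rolled to the stop: its head is against the red stop at crop (75,330), the tab is upright, and the gate is shut. I retract straight up, then check position and rest before handing in.

```bash
python3 -m jog '-10 0 0 0;-25 0 0 0;-40 0 0 0;-55 0 0 0;-70 0 0 0;-80 0 0 0;-80 0 0 0;-80 0 0 0' 1
python3 - <<'E'
from go import *
from workcell import camera
from h import *
d={n:camera(n) for n in("scene","top")};b=pickle.load(open("c6.pkl","rb"));c0=pickle.load(open("c0.pkl","rb"))
def tab(c,box):
    h=cv2.cvtColor(c["color"],cv2.COLOR_RGB2HSV);m=cv2.inRange(h,(5,150,120),(18,255,255));k=np.zeros_like(m);k[box]=m[box]
    q=cv2.findContours(k,0,2)[0];return cv2.minAreaRect(max(q,key=cv2.contourArea)) if q else None
B=np.s_[150:250,330:480];r=tab(d["top"],B);print("top tab",r)
z=.193+.096
if r:
    p=onz(d["top"],r[0],z);s=p[:2]+.006*ex-S;print("tab",p,"saddle stand x,y",s@ex,s@ey)
q=lambda c:c["scene"]["color"][150:280,195:285].astype(int)
print("hanger region diff vs 1 s ago",abs(q(d)-q(b)).mean())
t=lambda c,u0,u1,v0,v1:c["scene"]["color"][v0:v1,u0:u1].astype(int)
for n,w in(("bowl",(275,335,270,325)),("lids",(378,412,288,300))):print(n,abs(t(d,*w)-t(c0,*w)).mean())
X=[[*(S+(x)*ex+(-.183+y)*ey),z] for x,y in((-.012,-.014),(0,-.014),(0,.014),(-.012,.014))];print("pred tab scene",proj(d["scene"],X).round(1).tolist())
rs=tab(d["scene"],np.s_[155:200,215:260]);print("scene tab",rs)
E
```

```text
time: 27.8
ee_pos: [0.6351, -0.0319, 0.3425]
tcp_rot: [-101.5, 90.0, 173.1]
wrist_force: [0.3, 0.5, -0.3]
opening: 0.0852
top tab None
hanger region diff vs 1 s ago 4.89988603988604
bowl 16.10020202020202
lids 9.708333333333334
pred tab scene [[231.6, 159.3], [229.9, 162.6], [242.6, 163.6], [244.1, 160.2]]
scene tab ((236.96926879882812, 165.74615478515625), (11.783299446105957, 2.9768333435058594), 7.125016689300537)
```

```bash
python3 - <<'E'
from workcell import camera
import cv2,pickle;pickle.dump(camera("scene"),open("a.pkl","wb"))
E
python3 -m jog '0 0 0 0;0 0 0 0;0 0 0 0;0 0 0 0;0 0 0 0;0 0 0 0;0 0 0 0;0 0 0 0'
python3 - <<'E'
from workcell import camera
import cv2,pickle,numpy as np
a=pickle.load(open("a.pkl","rb"))["color"].astype(int);c=camera("scene")["color"]
print("diff",abs(a-c)[150:280,195:285].mean(),abs(a-c)[200:260,460:600].mean())
cv2.imwrite("pics/s7.png",c[:,:,::-1])
E
```

```text
time: 28.95
ee_pos: [0.635, -0.0319, 0.3427]
tcp_rot: [-106.6, 90.0, 167.9]
wrist_force: [-0.9, 0.2, 0.1]
opening: 0.0854
diff 0.5573219373219374 0.5026984126984126
```

View pics/s7.png

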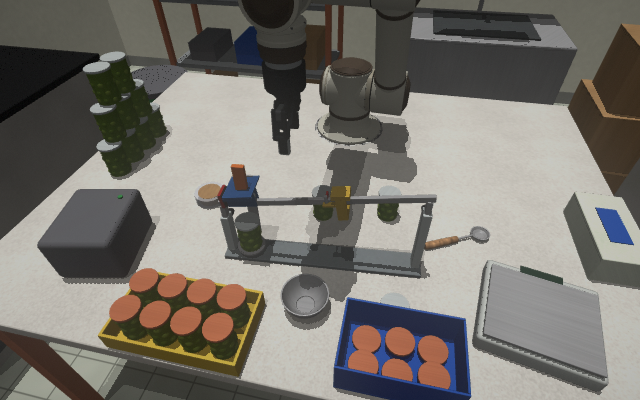

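The hanger is at the stop (238,190) and at rest: the image change there is no more than background noise. The bowl (305,297), both jars and the lids are where they were, and the arm is clear. Handing in.

```bash
python3 -c "
from workcell import bot
bot.job_done()"
```

```text
the job is handed in; nothing more can be done
```

The hanger is on the rail against the rubber stop, upright and at rest, and the job was handed in at about 29 s of the 64 s. No verdict was reported.

- **Loading:** I gripped the hanger by its tab, brought it in from the robot side at stand y ≈ 0.126 m, and lowered it by feel. Contact came about 2 mm above the height measured from the images.
- **Contact force:** My wrist readings put the vertical force on the rail between 3 and 10 N. With the sideways gate force the highest was about 10 N. These were sampled only at the end of each one-second move, so short peaks in between are not excluded.
- **Pushing and release:** The hanger passed under the keeper, and the picture showed the gate swung open. I let go at stand y ≈ −0.07 m, after the gate had sprung shut, and it rolled to the stop by itself.

**Last checks**
- **At rest:** The scene picture did not change over the last second beyond image noise.
- **Position along the rail:** The tab was within about 1 mm of where it should be in the scene camera. It was about 4 pixels lower in the picture than predicted, because my prediction assumed a rail height about 8 mm too high.
- **Not confirmed:** The top camera did not find the tab after release, so the sideways position at the stop rests on the scene view alone.
- **Bystanders:** The jars, lids and bowl look unmoved by eye. The automatic image comparison for the bowl and lids was inconclusive; I put the difference down to the arm's shadow.

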